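# Hold a loaded instrument basket over the ultrasonic bath

## Robot

A 7-joint arm with a two-finger parallel gripper is mounted at the origin on the work surface. World frame = base frame: x ahead of the robot, y to its left, z up, the work surface at z = 0. Lengths are in mm, angles in rad, forces in N, time in s.
With the tool pointing down it reaches from about 400 to 875 mm from the base axis. Payload 4.4 kg.
Tool frame: the origin (TCP) lies on the centre line of the jaws, within the pads' length; the fingertips stand 25 mm ahead of it and the grasp point (between the pads) lies 6 mm ahead of it; x points along the fingers, y is the direction in which the jaws open and shut, and the axes are right-handed (so a half turn about x gives the same grasp; the last joint's range is limited). The gripper opens to 85 mm and grips with 20 to 120 N. Pads are 22 mm wide; open, the fingers measure 114 mm over their backs; the gripper's body (76 mm by 85 mm) begins 54 mm behind the grasp point. The pads swing forward as they close: fully open they stand 13 mm farther back than shut.
Start: joints at [-1.387, 0.628, 0.038, 1.517, -0.027, 0.996, -0.02], TCP at [160.662, 629.845, 256.313] pointing down, gripper open.
Joint ranges: [-3.06, 3.06], [-0.37, 2.12], [-1.25, 1.32], [0.18, 2.47], [-1.1, 4.24], [0.23, 1.98], [-2.94, 2.94]. Speed limits (rad/s): [2.57, 2.57, 3.14, 3.14, 3.14, 3.14, 3.14].

## Interface

Orientations are given as [roll, pitch, yaw] about the fixed x, y, z axes, in that order (R = Rz(yaw) Ry(pitch) Rx(roll)).
In Python, from cell import * gives the robot as it stands. The module is installed in compiled form; this text tells all that it offers.
- The arm moves only by the tool jog_arm, never from a script. Its argument "series" is a list of rows, each a list of 3 entries, a list of its own where there are three numbers: the turn, a rotation vector about the tool's x, y, z in degrees, then the shift along the tool's x, y, z in mm, then the gripper's target within -1 to 1 (shut at 1, half-way at 0, fully open at -1). In form: [[[rx, ry, rz], [dx, dy, dz], hand], ...]. A call has 1 to 8 rows; each row shifts and turns the commanded pose from where the row before left it, along the tool's axes as they then stand; what a row does not reach is not made up. A row lasts 1/8 s, in which the tool goes at most 62.5 mm and 10.7 degrees, less where a joint would pass 70% of its speed; a pose out of reach is approached as far as the arm can. A call is refused whole if a number of a shift passes 62.5 or a number of a turn 10.7, either way. A call with a gripper value outside its range is refused whole. The fingers move at their own pace and stop on an object; the grip force is fixed at half the most. Time passes only in rows, so rows that do not move let the fingers close. It gives the time, the measured TCP pose, the force and the opening at its end, in the units of the state.
- read_state(): the state, without advancing time (a new reading comes with each control period).
- get_image(name): name is "scene" or "top"; returns a dict with "img" (420x560x3 uint8, red, green, blue), "range_z" (420x560 float32, mm along the optical axis (not along the pixel's ray), 0 where there is no reading), "fovy" (degrees; the focal length in pixels is half the picture's height over the tangent of half this angle, whatever the lens; pixels are square), "cx", "cy" (the principal point, pixels), "k1" (the pictures are not rectified: a ray, as slopes to the right and down, at radius r is drawn at 1 + k1 r^2 times it, then the intrinsics apply), "cam_to_world" (4x4, takes a point from camera to world coordinates). Camera axes: x right, y up, looking along -z (the intrinsics and any distortion apply to the point x, -y, -z); pixel columns grow to the right and rows downward; lengths in mm; the calibration is good to about 2 mm. A picture is of the moment at which its call begins.
- finish_job(): hands the job in, once; it reports no verdict.
The state is a dict: "clock": time; "qpos": joint angles; "qd": joint speeds; "tau": joint torques, N m; "eef_pos": TCP position; "tool_rot": TCP orientation; "force": force on the tool from outside, world axes, zero at the start; "torque": the same for the moment, N m; "width": finger opening in mm.
Only numpy, scipy, OpenCV 4.12 (cv2) and the standard library are available. Lean on these libraries where they do the work, as an engineer would, in place of code of your own. Each camera call takes 0.05 s, during which the arm holds its last target. There are 200 camera calls.

## Task

Put exactly three of the four steel canisters into the instrument basket where it stands, leaving the fourth canister where it is. Then lift the basket by its handle, carry it over the splash guard without bumping it, and hold it still, level and square over the ultrasonic bath's opening with its underside about 2 cm above the rim, ready to be lowered straight in but not touching the bath. Finish while still holding it there, and leave all other things in their places.

Things in the scene. Friction and masses are not known exactly. Their poses are not given: they have to be found in the camera images.
- basket: loose open steel instrument basket, 210 (its x) x 150 (its y) x 26 mm high outside, walls and floor 3 mm thick, 0.35 kg or so; origin at the centre of its underside, z up. A carrying handle stands over its middle: a flat steel grip bar along y, 84 mm long, 12 mm thick (along x), 20 mm high, from 86 to 106 mm above the underside, on two thin wire uprights at y = +-73 mm. Starts empty on the counter; either end is alike
- basket_handle (a point): centre of the basket's grip bar, 96 mm above the basket's underside; same axes as the basket. Pinch it across x
- bath: fixed ultrasonic bath: white open rectangular tank, empty, outside 272 (its x) x 212 (its y) x 100 mm high, walls 6 mm, so the opening is 260 x 200 mm; origin at the centre of its underside on the counter
- bath_mouth (a point): centre of the bath's opening, at the height of its rim (100 mm above the counter); x along the long side, z up
- guard: fixed upright steel splash guard between the canisters' side and the bath's side: plate 320 mm long (its x), 6 mm thick (y), its top 130 mm above the counter, on a foot 50 mm wide; origin on the counter at its middle
- canister1_center (a point): one of four like steel canisters: closed upright cylinder, 32 mm diameter, 60 mm high, 0.07 kg or so, standing on the counter; this point is its centre, 30 mm above its underside
- canister2_center (a point): one of four like steel canisters: closed upright cylinder, 32 mm diameter, 60 mm high, 0.07 kg or so, standing on the counter; this point is its centre, 30 mm above its underside
- canister3_center (a point): one of four like steel canisters: closed upright cylinder, 32 mm diameter, 60 mm high, 0.07 kg or so, standing on the counter; this point is its centre, 30 mm above its underside
- canister4_center (a point): one of four like steel canisters: closed upright cylinder, 32 mm diameter, 60 mm high, 0.07 kg or so, standing on the counter; this point is its centre, 30 mm above its underside
- dish: bystander: squat open steel dish about 60 mm across and 34 mm high, standing among the canisters (not a canister); origin under its centre
- brush: bystander: small brush about 170 mm long, lying on the counter near the robot; origin at its underside
- glovebox: bystander: grey glove box 100 x 230 x 60 mm at the far side; origin under its centre
- sharps: bystander: yellow tub with red cap, 110 mm across, 120 mm high, at the far right; origin under its centre
- soap: bystander: clear bottle 64 mm across, 150 mm high, at the far side; origin under its centre
- pencup: bystander: square blue holder 75 x 75 x 90 mm with pens up to 155 mm, at the far side beyond the bath; origin under its centre
- jar: bystander: white jar 72 mm across, 85 mm high, left of the bath; origin under its centre
Things that resemble listed ones, but are neither listed nor needed, are in the scene too. What is shaped like the part that bears canister3_center but red is not meant.

How it is judged (in metres and radians):
On the way, in this order (a step that is already met when the one before it is completed fails the run):
1. exactly three canisters lie in the basket, let go, with the basket still on the counter and the fourth canister in its place ((((x of canister2_center in the frame of basket between -0.1 and 0.1 m and y of canister2_center in the frame of basket between -0.07 and 0.07 m and z of canister2_center in the frame of basket between 0 and 0.06 m) and (x of canister3_center in the frame of basket between -0.1 and 0.1 m and y of canister3_center in the frame of basket between -0.07 and 0.07 m and z of canister3_center in the frame of basket between 0 and 0.06 m) and (x of canister4_center in the frame of basket between -0.1 and 0.1 m and y of canister4_center in the frame of basket between -0.07 and 0.07 m and z of canister4_center in the frame of basket between 0 and 0.06 m) and distance of canister1_center from where it was at the start of the episode below 0.03 m) or ((x of canister1_center in the frame of basket between -0.1 and 0.1 m and y of canister1_center in the frame of basket between -0.07 and 0.07 m and z of canister1_center in the frame of basket between 0 and 0.06 m) and (x of canister3_center in the frame of basket between -0.1 and 0.1 m and y of canister3_center in the frame of basket between -0.07 and 0.07 m and z of canister3_center in the frame of basket between 0 and 0.06 m) and (x of canister4_center in the frame of basket between -0.1 and 0.1 m and y of canister4_center in the frame of basket between -0.07 and 0.07 m and z of canister4_center in the frame of basket between 0 and 0.06 m) and distance of canister2_center from where it was at the start of the episode below 0.03 m) or ((x of canister1_center in the frame of basket between -0.1 and 0.1 m and y of canister1_center in the frame of basket between -0.07 and 0.07 m and z of canister1_center in the frame of basket between 0 and 0.06 m) and (x of canister2_center in the frame of basket between -0.1 and 0.1 m and y of canister2_center in the frame of basket between -0.07 and 0.07 m and z of canister2_center in the frame of basket between 0 and 0.06 m) and (x of canister4_center in the frame of basket between -0.1 and 0.1 m and y of canister4_center in the frame of basket between -0.07 and 0.07 m and z of canister4_center in the frame of basket between 0 and 0.06 m) and distance of canister3_center from where it was at the start of the episode below 0.03 m) or ((x of canister1_center in the frame of basket between -0.1 and 0.1 m and y of canister1_center in the frame of basket between -0.07 and 0.07 m and z of canister1_center in the frame of basket between 0 and 0.06 m) and (x of canister2_center in the frame of basket between -0.1 and 0.1 m and y of canister2_center in the frame of basket between -0.07 and 0.07 m and z of canister2_center in the frame of basket between 0 and 0.06 m) and (x of canister3_center in the frame of basket between -0.1 and 0.1 m and y of canister3_center in the frame of basket between -0.07 and 0.07 m and z of canister3_center in the frame of basket between 0 and 0.06 m) and distance of canister4_center from where it was at the start of the episode below 0.03 m)) and contact force between each of canister1, canister2, canister3, canister4 and the fingers below 0.2 N and height (world z) of basket below 0.01 m), for 0.2 s.
2. the loaded basket passes above the splash guard ((((x of canister2_center in the frame of basket between -0.1 and 0.1 m and y of canister2_center in the frame of basket between -0.07 and 0.07 m and z of canister2_center in the frame of basket between 0 and 0.06 m) and (x of canister3_center in the frame of basket between -0.1 and 0.1 m and y of canister3_center in the frame of basket between -0.07 and 0.07 m and z of canister3_center in the frame of basket between 0 and 0.06 m) and (x of canister4_center in the frame of basket between -0.1 and 0.1 m and y of canister4_center in the frame of basket between -0.07 and 0.07 m and z of canister4_center in the frame of basket between 0 and 0.06 m) and distance of canister1_center from where it was at the start of the episode below 0.03 m) or ((x of canister1_center in the frame of basket between -0.1 and 0.1 m and y of canister1_center in the frame of basket between -0.07 and 0.07 m and z of canister1_center in the frame of basket between 0 and 0.06 m) and (x of canister3_center in the frame of basket between -0.1 and 0.1 m and y of canister3_center in the frame of basket between -0.07 and 0.07 m and z of canister3_center in the frame of basket between 0 and 0.06 m) and (x of canister4_center in the frame of basket between -0.1 and 0.1 m and y of canister4_center in the frame of basket between -0.07 and 0.07 m and z of canister4_center in the frame of basket between 0 and 0.06 m) and distance of canister2_center from where it was at the start of the episode below 0.03 m) or ((x of canister1_center in the frame of basket between -0.1 and 0.1 m and y of canister1_center in the frame of basket between -0.07 and 0.07 m and z of canister1_center in the frame of basket between 0 and 0.06 m) and (x of canister2_center in the frame of basket between -0.1 and 0.1 m and y of canister2_center in the frame of basket between -0.07 and 0.07 m and z of canister2_center in the frame of basket between 0 and 0.06 m) and (x of canister4_center in the frame of basket between -0.1 and 0.1 m and y of canister4_center in the frame of basket between -0.07 and 0.07 m and z of canister4_center in the frame of basket between 0 and 0.06 m) and distance of canister3_center from where it was at the start of the episode below 0.03 m) or ((x of canister1_center in the frame of basket between -0.1 and 0.1 m and y of canister1_center in the frame of basket between -0.07 and 0.07 m and z of canister1_center in the frame of basket between 0 and 0.06 m) and (x of canister2_center in the frame of basket between -0.1 and 0.1 m and y of canister2_center in the frame of basket between -0.07 and 0.07 m and z of canister2_center in the frame of basket between 0 and 0.06 m) and (x of canister3_center in the frame of basket between -0.1 and 0.1 m and y of canister3_center in the frame of basket between -0.07 and 0.07 m and z of canister3_center in the frame of basket between 0 and 0.06 m) and distance of canister4_center from where it was at the start of the episode below 0.03 m)) and z of basket in the frame of guard above 0.13 m and y of basket in the frame of guard between -0.05 and 0.05 m and x of basket in the frame of guard between -0.2 and 0.2 m).
At the end, for the whole second after the job is handed in: Exactly three canisters in the basket, the fourth within 3 cm of its start; the fingers hold the basket, underside 7 to 38 mm above the bath's rim, centred within 15 mm, square within 0.13 rad, level within 0.10 rad, at rest, touching neither bath nor guard ((((x of canister2_center in the frame of basket between -0.1 and 0.1 m and y of canister2_center in the frame of basket between -0.07 and 0.07 m and z of canister2_center in the frame of basket between 0 and 0.06 m) and (x of canister3_center in the frame of basket between -0.1 and 0.1 m and y of canister3_center in the frame of basket between -0.07 and 0.07 m and z of canister3_center in the frame of basket between 0 and 0.06 m) and (x of canister4_center in the frame of basket between -0.1 and 0.1 m and y of canister4_center in the frame of basket between -0.07 and 0.07 m and z of canister4_center in the frame of basket between 0 and 0.06 m) and distance of canister1_center from where it was at the start of the episode below 0.03 m) or ((x of canister1_center in the frame of basket between -0.1 and 0.1 m and y of canister1_center in the frame of basket between -0.07 and 0.07 m and z of canister1_center in the frame of basket between 0 and 0.06 m) and (x of canister3_center in the frame of basket between -0.1 and 0.1 m and y of canister3_center in the frame of basket between -0.07 and 0.07 m and z of canister3_center in the frame of basket between 0 and 0.06 m) and (x of canister4_center in the frame of basket between -0.1 and 0.1 m and y of canister4_center in the frame of basket between -0.07 and 0.07 m and z of canister4_center in the frame of basket between 0 and 0.06 m) and distance of canister2_center from where it was at the start of the episode below 0.03 m) or ((x of canister1_center in the frame of basket between -0.1 and 0.1 m and y of canister1_center in the frame of basket between -0.07 and 0.07 m and z of canister1_center in the frame of basket between 0 and 0.06 m) and (x of canister2_center in the frame of basket between -0.1 and 0.1 m and y of canister2_center in the frame of basket between -0.07 and 0.07 m and z of canister2_center in the frame of basket between 0 and 0.06 m) and (x of canister4_center in the frame of basket between -0.1 and 0.1 m and y of canister4_center in the frame of basket between -0.07 and 0.07 m and z of canister4_center in the frame of basket between 0 and 0.06 m) and distance of canister3_center from where it was at the start of the episode below 0.03 m) or ((x of canister1_center in the frame of basket between -0.1 and 0.1 m and y of canister1_center in the frame of basket between -0.07 and 0.07 m and z of canister1_center in the frame of basket between 0 and 0.06 m) and (x of canister2_center in the frame of basket between -0.1 and 0.1 m and y of canister2_center in the frame of basket between -0.07 and 0.07 m and z of canister2_center in the frame of basket between 0 and 0.06 m) and (x of canister3_center in the frame of basket between -0.1 and 0.1 m and y of canister3_center in the frame of basket between -0.07 and 0.07 m and z of canister3_center in the frame of basket between 0 and 0.06 m) and distance of canister4_center from where it was at the start of the episode below 0.03 m)) and contact force between each of canister1, canister2, canister3, canister4 and the fingers below 0.2 N and horizontal distance between basket and bath_mouth below 0.015 m and z of basket in the frame of bath_mouth between 0.007 and 0.038 m and angle between the x axis of basket and the x axis of bath, either way round below 0.13 rad and angle between basket's own z axis and vertical below 0.1 rad and contact force between basket and the fingers above 1 N and contact force between basket and bath below 0.05 N and contact force between basket and guard below 0.05 N and linear speed of basket below 0.02 m/s); the arm keeps its last pose, push and grip.
It fails at once if the basket or the robot bumps the splash guard (contact force between any of basket, the arm, the fingers and guard above 1.5 N).
It fails at once if the basket touches the bath (contact force between basket and bath above 1 N).
It fails at once if a bystander is pushed more than 2 cm from its place (distance of any of dish, brush, glovebox, sharps, soap, pencup, jar from where it was at the start of the episode above 0.02 m).
It also fails if it takes over 72 s, if anything falls off the work surface, if the arm or the gripper's body presses on something with over 40 N, if the wrist force passes 120 N, or if a joint passes its speed limit or range.

## Working session

There is one attempt and no reset: what is moved stays moved. The work goes in short steps, Python scripts to look and compute and a tool call to move; the robot and the scene stay as the last step left them, time stands still between calls to the robot, and variables do not carry over. Pictures are saved under pics/ and viewed, about 8 in all and at most 12, crops included, and the job is handed in when it is done.

Besides the shell and the picture viewer there is one more tool, called after "Call:" as a command line: name --argument value ..., lists and objects as JSON in quotes. jog_arm: Moves the arm, as the interface text tells. Its arguments: {"type":"object","properties":{"series":{"type":"array"}},"required":["series"]}

```bash
mkdir -p pics; cat > h.py <<'E'
from cell import *
import numpy as np, cv2
def world(d):
    "world xyz per pixel from depth"
    h,w=d["range_z"].shape; f=h/2/np.tan(np.radians(d["fovy"])/2)
    v,u=np.mgrid[:h,:w].astype(np.float32)
    K=np.array([[f,0,d["cx"]],[0,f,d["cy"]],[0,0,1]])
    s=cv2.undistortPoints(np.stack([u,v],-1).reshape(-1,1,2).astype(np.float64),K,np.array([d["k1"],0,0,0,0.])).reshape(h,w,2)
    z=d["range_z"]; M=np.array(d["cam_to_world"])
    P=np.stack([s[...,0]*z,-s[...,1]*z,-z],-1)
    P=P@M[:3,:3].T+M[:3,3]; P[z==0]=np.nan
    return P
def save(name,img): cv2.imwrite("pics/"+name,img[...,::-1])
E
python3 - <<'E'
from h import *
for n in("scene","top"):
    d=get_image(n); save(n+"0.png",d["img"]); np.save(n+"0.npy",world(d)); np.save(n+"0i.npy",d["img"])
    print(n,np.round(d["cam_to_world"],2).tolist(),d["fovy"],d["k1"],(d["range_z"]==0).mean())
print(read_state())
E
```

```text
scene [[0.37, -0.58, 0.72, 1313.23], [0.93, 0.25, -0.28, -201.55], [-0.02, 0.77, 0.63, 748.15], [0.0, 0.0, 0.0, 1.0]] 55.313413176476125 -0.07614109192413011 0.0038435374149659862
top [[-0.01, 0.99, -0.14, 346.34], [-1.0, -0.02, -0.02, 71.87], [-0.02, 0.14, 0.99, 1463.63], [0.0, 0.0, 0.0, 1.0]] 53.61792507745874 -0.07271671182646941 0.004064625850340136
{'clock': 0.1, 'qpos': array([-1.38683361,  0.6292508 ,  0.03845579,  1.51828129, -0.02700775,
        0.99629869, -0.01999499]), 'qd': array([ 0.00106038, -0.00092902, -0.00041428, -0.00221795, -0.00069821,
       -0.00174065,  0.00117218]), 'tau': array([ 3.42546118e-03, -5.64534760e+01,  1.23064220e+00, -1.93974870e+01,
        1.12583139e-02,  5.39957880e-03, -1.17557155e-05]), 'eef_pos': array([160.50796602, 629.33005186, 255.4787979 ]), 'tool_rot': array([-1.56061724,  1.56907641, -1.8103884 ]), 'force': array([ 0.02814663,  0.62044396, -0.68675819]), 'torque': array([-0.02500876, -0.00585978,  0.0250134 ]), 'width': 85.2163505563366}
```

View pics/top0.png

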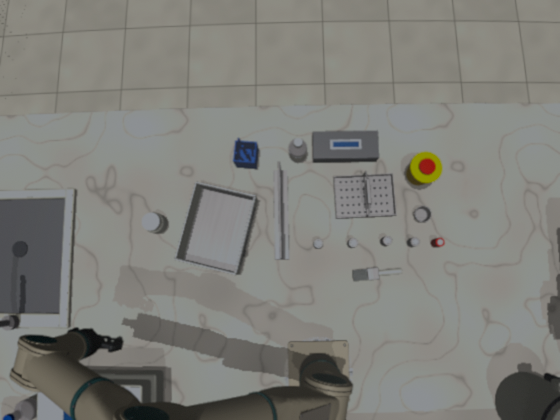

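View pics/scene0.png

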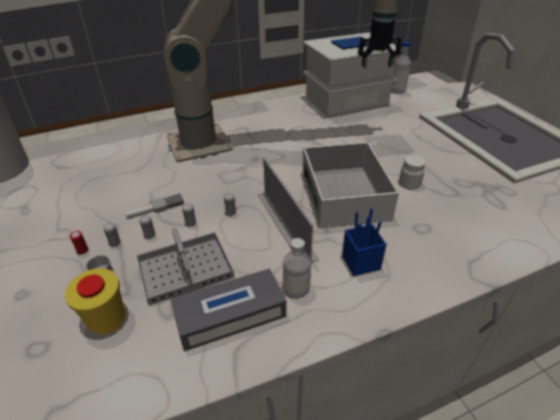

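Top view: basket at (365,196) with bar along world y→ image vertical; canisters at (318,243), (352,243), (386,241), (413,242); red decoy (437,242); dish (422,214); guard x≈281; bath around (217,228). The scene view agrees. Next I measure by depth.

```bash
cat > m.py <<'E'
from h import *
def blob(P,c,r,z0,z1,rect=False):
    m=(np.hypot(P[...,0]-c[0],P[...,1]-c[1])<r)&(P[...,2]>z0)&(P[...,2]<z1)
    return P[m]
def rect(Q):
    (cx,cy),(a,b),t=cv2.minAreaRect(Q[:,:2].astype(np.float32)); return [round(v,1) for v in (cx,cy,a,b,t)]
E
python3 - <<'E'
from m import *
for n in("top","scene"):
    P=np.load(n+"0.npy"); print(n)
    if n=="top":
        for px in [(318,243),(352,243),(386,241),(413,242),(437,242),(422,214),(365,196),(281,210),(217,228),(391,273)]:
            print(px,np.round(P[px[1],px[0]],0))
    m=(P[...,2]>48)&(P[...,2]<68)&(P[...,0]>250)&(P[...,0]<480)&(P[...,1]<80)&(P[...,1]>-400)
    k,l,s,c=cv2.connectedComponentsWithStats(m.astype(np.uint8))
    for i in range(1,k):
        if s[i,4]>8: print("can",c[i].round(),np.nanmean(P[l==i],0).round(1),np.nanmedian(P[l==i],0).round(1),s[i,4], rect(P[l==i]))
    X,Y,Z=P[...,0],P[...,1],P[...,2]
    def R(name,m): 
        Q=P[m]; print(name,len(Q),rect(Q),Q.mean(0).round(1),Q[:,:2].min(0).round(),Q[:,:2].max(0).round())
    R("bar",(Z>92)&(Z<115)&(X>430)&(X<620)&(Y<0)&(Y>-250))
    R("basket",(Z>12)&(Z<40)&(X>430)&(X<540)&(Y<-20)&(Y>-270))
    R("guard",(Z>115)&(Z<140)&(X>200)&(X<650)&(Y<140)&(Y>50))
    R("bath",(Z>90)&(Z<110)&(X>200)&(X<590)&(Y<460)&(Y>140))
    for nm,a in dict(glove=(48,75,560,760,-250,60),soap=(80,170,560,760,40,130)).items():
        R(nm,(Z>a[0])&(Z<a[1])&(X>a[2])&(X<a[3])&(Y>a[4])&(Y<a[5]))
E
```

```text
top
(318, 243) [433.  -6.  58.]
(352, 243) [ 431. -121.   59.]
(386, 241) [ 436. -235.   64.]
(413, 242) [ 431. -327.   61.]
(437, 242) [ 429. -409.   62.]
(422, 214) [ 533. -381.    3.]
(365, 196) [ 601. -181.    3.]
(281, 210) [553. 119.  24.]
(217, 228) [495. 348.   1.]
(391, 273) [ 328. -258.   17.]
can [387. 240.] [ 438.6 -238.8   60.7] [ 438.9 -238.9   61.1] 74 [439.1, -239.9, 31.8, 27.5, 85.7]
can [414. 242.] [ 432.4 -332.2   60.3] [ 431.3 -331.6   60.5] 66 [432.7, -333.1, 28.7, 28.3, 23.9]
can [318. 243.] [433.1  -4.1  61. ] [433.1  -5.3  60.4] 70 [433.0, -4.0, 27.3, 30.6, 0.7]
can [353. 242.] [ 433.7 -122.6   61.4] [ 434.4 -123.4   61.6] 71 [433.8, -123.2, 28.7, 31.9, 44.7]
bar 85 [582.0, -175.0, 74.7, 12.5, 2.2] [ 585.7 -173.7  104.9] [ 545. -180.] [ 619. -168.]
basket 98 [481.9, -167.9, 198.4, 107.0, 88.1] [ 514.8 -166.8   25.1] [ 430. -269.] [539. -70.]
guard 164 [516.3, 121.5, 266.7, 6.3, 0.4] [513.6 121.6 130.1] [383. 118.] [650. 125.]
bath 442 [483.8, 338.9, 214.2, 263.8, 76.5] [442.4 339.   99.7] [334. 206.] [588. 460.]
glove 676 [716.0, -82.0, 284.0, 88.6, 89.8] [ 74
[... 371 characters left out ...]
47.4 -241.2   59.9] 110 [441.9, -240.6, 30.2, 28.8, 66.3]
can [109. 228.] [ 438.2 -333.4   57.8] [ 440.1 -332.9   59.6] 123 [434.9, -332.9, 32.1, 30.7, 46.8]
bar 94 [590.0, -176.8, 57.5, 12.3, 1.7] [ 590.7 -177.2  105.6] [ 561. -184.] [ 619. -170.]
basket 552 [483.9, -145.1, 247.6, 106.5, 88.8] [ 501.8 -175.7   22.6] [ 431. -270.] [539. -20.]
guard 292 [516.5, 118.2, 8.2, 263.9, 89.4] [530.4 117.4 126. ] [384. 114.] [648. 123.]
bath 548 [485.2, 337.1, 214.6, 266.6, 75.7] [432.8 343.6  97.6] [332. 201.] [588. 460.]
glove 1236 [716.6, -99.9, 250.3, 86.9, 89.9] [ 743.  -114.9   60.9] [ 673. -225.] [760.  25.]
soap 569 [669.2, 103.0, 59.6, 213.7, 67.7] [653.  108.8 113.8] [560.  41.] [760. 122.]
```

```bash
python3 - <<'E'
from m import *
from scipy.spatial.transform import Rotation as Ro
for n in("top","scene"):
    P=np.load(n+"0.npy"); print(n)
    X,Y,Z=P[...,0],P[...,1],P[...,2]
    def R(name,m): 
        Q=P[m]; print(name,len(Q),rect(Q),Q[:,:2].min(0).round(),Q[:,:2].max(0).round())
    R("bar",(Z>95)&(Z<115)&(X>500)&(X<668)&(Y<-100)&(Y>-250))
    R("basket",(Z>14)&(Z<40)&(X>475)&(X<668)&(Y<-30)&(Y>-320))
    R("guard",(Z>115)&(Z<140)&(X>200)&(X<690)&(Y<140)&(Y>105))
    R("bath",(Z>90)&(Z<110)&(X>250)&(X<637)&(Y<520)&(Y>195))
    R("dish",(Z>20)&(Z<45)&(X>470)&(X<580)&(Y<-310)&(Y>-450))
    R("tall near basket",(Z>55)&(X>640)&(X<760)&(Y<-20)&(Y>-300))
R0=Ro.from_euler("xyz",read_state()["tool_rot"]).as_matrix(); print(R0.round(3))
E
```

```text
top
bar 108 [598.5, -174.4, 101.7, 12.5, 2.2] [ 548. -180.] [ 649. -167.]
basket 203 [597.5, -175.2, 145.2, 213.2, 1.8] [ 522. -282.] [667. -67.]
guard 186 [535.5, 121.6, 305.3, 6.3, 0.4] [383. 118.] [688. 125.]
bath 636 [489.5, 336.7, 214.5, 274.1, 75.9] [334. 203.] [637. 472.]
dish 85 [531.1, -373.6, 57.1, 55.4, 25.4] [ 504. -404.] [ 560. -346.]
tall near basket 562 [700.3, -122.0, 204.0, 119.5, 89.8] [ 640. -224.] [760. -20.]
scene
bar 154 [606.0, -176.3, 89.4, 12.4, 2.0] [ 561. -183.] [ 651. -169.]
basket 495 [596.1, -175.8, 145.4, 211.3, 1.1] [ 522. -283.] [667. -69.]
guard 355 [536.9, 118.3, 8.5, 304.8, 89.7] [384. 114.] [689. 123.]
bath 896 [490.7, 335.7, 214.6, 278.0, 75.7] [332. 200.] [637. 472.]
dish 193 [525.8, -374.4, 60.5, 49.6, 76.0] [ 501. -405.] [ 555. -347.]
tall near basket 1174 [700.3, -122.3, 204.8, 119.6, 89.8] [ 640. -225.] [760. -20.]
[[-0.     0.247  0.969]
 [-0.002  0.969 -0.247]
 [-1.    -0.002  0.   ]]
```

Call:
jog_arm --series '[[[7,0,0],[0,-15,60],-1],[[7,0,0],[0,-15,60],-1],[[7,0,0],[0,-15,60],-1],[[7,0,0],[0,-15,60],-1],[[7,0,0],[0,-15,60],-1],[[7,0,0],[0,-15,60],-1],[[7,0,0],[0,-15,60],-1],[[7,0,0],[0,-15,60],-1]]'

```text
clock: 1.1
eef_pos: [448.7, 248.7, 256.1]
tool_rot: [0.861, 1.57, -0.371]
force: [1.4, -0.0, -1.0]
width: 85.3
```

```bash
cat > go.py <<'E'
"go.py x y z yaw: remaining shift in present tool axes (tool y azimuth=yaw deg), and rx turn; dx0 = world-aligned shift once at the target yaw"
import sys
from cell import *
import numpy as np
from scipy.spatial.transform import Rotation as Ro
s=read_state(); R=Ro.from_euler("xyz",s["tool_rot"]).as_matrix(); p=np.array(s["eef_pos"])
yaw=np.degrees(np.arctan2(R[1,1],R[0,1]))
print("clock",s["clock"],"pos",p.round(1),"yaw",yaw.round(2),"tilt",(np.degrees(np.arccos(-R[2,0]))).round(2),"q",np.round(s["qpos"],2),"w",round(s["width"],1),"F",np.round(s["force"],1))
for a in sys.argv[1:]:
    x,y,z,t=map(float,a.split(","))
    tr=np.radians(t); u=np.array([np.cos(tr),np.sin(tr),0]);w=np.array([np.sin(tr),-np.cos(tr),0]);d=np.array([x,y,z])-p
    print("target",a,"now-axes",(R.T@d).round(1),"target-axes",np.round([-d[2],u@d,w@d],1),"rx",round((yaw-t+180)%360-180,2)); p=np.array([x,y,z]); yaw=t; R=np.array([[0,u[0],w[0]],[0,u[1],w[1]],[-1,0,0]])
E
python3 go.py 435,-5,150,0
```

```text
clock 1.1 pos [448.7 248.7 256.1] yaw 19.43 tilt 0.03 q [-0.79  0.45  0.32  1.9  -0.19  0.82 -0.03] w 85.3 F [ 1.4 -0.  -1. ]
target 435,-5,150,0 now-axes [106.2 -97.3 234.6] target-axes [106.1 -13.7 253.7] rx 19.43
```

Call:
jog_arm --series '[[[9.7,0,0],[0,0,0],-1],[[9.7,0,0],[0,0,0],-1],[[0,0,0],[20,-3,55],-1],[[0,0,0],[20,-3,60],-1],[[0,0,0],[20,-3,60],-1],[[0,0,0],[20,-3,55],-1],[[0,0,0],[20,-2,23],-1],[[0,0,0],[0,0,0],-1]]'

```text
clock: 2.1
eef_pos: [434.0, -2.7, 155.8]
tool_rot: [-1.372, 1.567, -2.942]
force: [0.1, 0.4, -0.6]
width: 85.3
```

```bash
python3 go.py 435,-5,56,0
```

```text
clock 2.1 pos [434.   -2.7 155.8] yaw 0.02 tilt 0.19 q [-0.27  0.52  0.3   2.2  -0.33  0.46  0.29] w 85.3 F [ 0.1  0.4 -0.6]
target 435,-5,56,0 now-axes [99.8  1.4  2.2] target-axes [99.8  1.   2.3] rx 0.02
```

Call:
jog_arm --series '[[[0,0,0],[25,1,2],-1],[[0,0,0],[30,0,0],-1],[[0,0,0],[25,0,0],-1],[[0,0,0],[20,0,0],-1],[[0,0,0],[0,0,0],1],[[0,0,0],[0,0,0],1],[[0,0,0],[0,0,0],1],[[0,0,0],[0,0,0],1]]'

```text
clock: 3.1
eef_pos: [436.2, -1.9, 60.9]
tool_rot: [-3.095, 1.568, 1.623]
force: [-0.7, -0.3, 5.2]
width: 30.3
```

```bash
python3 go.py 435,-5,190,0
```

```text
clock 3.1 pos [436.2  -1.9  60.9] yaw 0.29 tilt 0.15 q [-0.21  0.72  0.23  2.25 -0.7   0.24  0.65] w 30.3 F [-0.7 -0.3  5.2]
target 435,-5,190,0 now-axes [-129.1   -1.2    2.7] target-axes [-129.1   -1.2    3.1] rx 0.29
```

Call:
jog_arm --series '[[[0.3,0,0],[-20,0,0],1],[[0,0,0],[-45,0,0],1],[[0,0,0],[-45,10,10],1],[[0,0,0],[-30,40,25],1],[[0,0,0],[0,45,30],1],[[0,0,0],[0,45,30],1],[[0,0,0],[0,35,20],1],[[0,0,0],[0,15,5],1]]'

```text
clock: 4.1
eef_pos: [627.2, -125.0, 199.8]
tool_rot: [-1.093, 1.57, -2.666]
force: [-0.2, 0.3, -1.4]
width: 30.4
```

```bash
python3 go.py 626,-121.5,66,0
```

```text
clock 4.1 pos [ 627.2 -125.   199.8] yaw -0.15 tilt 0.04 q [-0.17  0.74  0.56  1.62 -0.47  0.92  0.56] w 30.4 F [-0.2  0.3 -1.4]
target 626,-121.5,66,0 now-axes [133.8  -1.1  -3.5] target-axes [133.8  -1.2  -3.5] rx -0.15
```

Call:
jog_arm --series '[[[0,0,0],[40,-1,-3],1],[[0,0,0],[45,0,0],1],[[0,0,0],[30,0,0],1],[[0,0,0],[12,0,0],1],[[0,0,0],[6,0,0],1],[[0,0,0],[0,0,0],1]]'

```text
clock: 4.85
eef_pos: [625.3, -119.5, 67.3]
tool_rot: [-2.971, 1.569, 1.741]
force: [-0.1, 0.4, -0.6]
width: 30.1
```

```bash
python3 go.py 626,-121.5,65,0; python3 -c "
from h import *
d=get_image('scene'); save('s1.png',cv2.resize(d['img'][180:340,60:340],None,fx=2.5,fy=2.5))"
```

```text
clock 4.85 pos [ 625.3 -119.5   67.3] yaw -0.03 tilt 0.09 q [-0.12  0.9   0.45  1.7  -0.58  0.68  0.65] w 30.1 F [-0.1  0.4 -0.6]
target 626,-121.5,65,0 now-axes [2.3 0.7 2. ] target-axes [2.3 0.7 2. ] rx -0.03
```

View pics/s1.png

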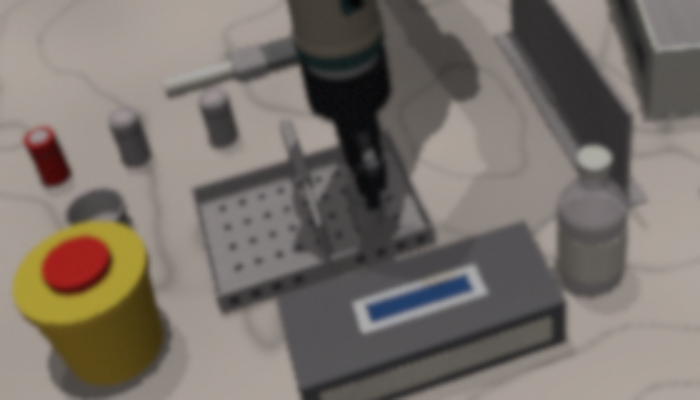

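The canister hangs in the right part of the basket (crop ~(370,190)), clear of the handle. Lower slightly, release half-open, and rise.

Call:
jog_arm --series '[[[0,0,0],[2,0,0],1],[[0,0,0],[0,0,0],0],[[0,0,0],[0,0,0],0],[[0,0,0],[0,0,0],0]]'

```text
clock: 5.4
eef_pos: [624.9, -119.3, 64.7]
tool_rot: [-2.577, 1.569, 2.135]
force: [-0.5, -0.1, -0.1]
width: 42.6
```

```bash
python3 go.py 626,-121.5,170,0 436,-124.5,160,0 436,-124.5,60,0
```

```text
clock 5.4 pos [ 624.9 -119.3   64.7] yaw -0.02 tilt 0.12 q [-0.12  0.9   0.45  1.7  -0.58  0.68  0.65] w 42.6 F [-0.5 -0.1 -0.1]
target 626,-121.5,170,0 now-axes [-105.3    0.9    2. ] target-axes [-105.3    1.1    2.2] rx -0.02
target 436,-124.5,160,0 now-axes [  10. -190.    3.] target-axes [  10. -190.    3.] rx 0.0
target 436,-124.5,60,0 now-axes [100.   0.   0.] target-axes [100.   0.   0.] rx 0.0
```

Call:
jog_arm --series '[[[0,0,0],[-30,0,0],0],[[0,0,0],[-50,0,0],0],[[0,0,0],[-30,-15,2],-1],[[0,0,0],[0,-50,3],-1],[[0,0,0],[0,-60,0],-1],[[0,0,0],[5,-45,0],-1],[[0,0,0],[10,-19,0],-1],[[0,0,0],[0,0,0],-1]]'

```text
clock: 6.4
eef_pos: [434.6, -124.2, 159.8]
tool_rot: [-2.352, 1.567, 2.358]
force: [1.4, 0.5, 0.9]
width: 85.1
```

```bash
python3 go.py 436,-124.5,60,0
```

```text
clock 6.4 pos [ 434.6 -124.2  159.8] yaw -0.1 tilt 0.23 q [-0.13  0.57  0.5   2.15 -0.53  0.55  0.77] w 85.1 F [1.4 0.5 0.9]
target 436,-124.5,60,0 now-axes [99.8  1.7  0.6] target-axes [99.8  1.4  0.3] rx -0.1
```

Call:
jog_arm --series '[[[0,0,0],[25,2,0],-1],[[0,0,0],[35,0,0],-1],[[0,0,0],[25,0,0],-1],[[0,0,0],[16,0,0],-1],[[0,0,0],[0,0,0],1],[[0,0,0],[0,0,0],1],[[0,0,0],[0,0,0],1],[[0,0,0],[0,0,0],1]]'

```text
clock: 7.4
eef_pos: [438.4, -124.3, 59.5]
tool_rot: [3.052, 1.569, 1.481]
force: [-0.9, 0.1, 5.7]
width: 31.0
```

```bash
python3 go.py 560,-125,200,0 560,-125,65,0
```

```text
clock 7.4 pos [ 438.4 -124.3   59.5] yaw -0.01 tilt 0.08 q [ 0.03  0.74  0.27  2.2  -0.7   0.28  0.92] w 31.0 F [-0.9  0.1  5.7]
target 560,-125,200,0 now-axes [-140.4  121.6    0.5] target-axes [-140.5  121.6    0.7] rx -0.01
target 560,-125,65,0 now-axes [135.   0.   0.] target-axes [135.   0.   0.] rx 0.0
```

Call:
jog_arm --series '[[[0,0,0],[-20,0,0],1],[[0,0,0],[-45,0,0],1],[[0,0,0],[-45,5,0],1],[[0,0,0],[-30,35,0],1],[[0,0,0],[0,45,0],1],[[0,0,0],[0,30,1],1],[[0,0,0],[0,6,0],1],[[0,0,0],[0,0,0],1]]'

```text
clock: 8.4
eef_pos: [558.0, -125.4, 198.3]
tool_rot: [-2.18, 1.567, 2.532]
force: [-0.6, -0.4, -0.4]
width: 30.9
```

```bash
python3 go.py 560,-124,64,0
```

```text
clock 8.4 pos [ 558.  -125.4  198.3] yaw -0.03 tilt 0.21 q [-0.2   0.66  0.6   1.81 -0.49  0.83  0.64] w 30.9 F [-0.6 -0.4 -0.4]
target 560,-124,64,0 now-axes [134.3   2.4  -1.1] target-axes [134.3   2.   -1.4] rx -0.03
```

Call:
jog_arm --series '[[[0,0,0],[40,1,-1],1],[[0,0,0],[45,0,0],1],[[0,0,0],[32,0,0],1],[[0,0,0],[12,0,0],1],[[0,0,0],[6,0,0],1],[[0,0,0],[0,0,0],1],[[0,0,0],[0,0,0],0],[[0,0,0],[0,0,0],0]]'

```text
clock: 9.4
eef_pos: [560.4, -124.3, 64.4]
tool_rot: [3.087, 1.569, 1.516]
force: [0.0, 0.8, -0.8]
width: 42.4
```

```bash
python3 go.py 560,-125,180,0 441,-240.5,160,0 441,-240.5,60,0
```

```text
clock 9.4 pos [ 560.4 -124.3   64.4] yaw -0.01 tilt 0.09 q [-0.1   0.84  0.44  1.88 -0.64  0.56  0.76] w 42.4 F [ 0.   0.8 -0.8]
target 560,-125,180,0 now-axes [-115.6   -0.4    0.5] target-axes [-115.6   -0.4    0.7] rx -0.01
target 441,-240.5,160,0 now-axes [  20.  -119.   115.5] target-axes [  20.  -119.   115.5] rx 0.0
target 441,-240.5,60,0 now-axes [100.   0.   0.] target-axes [100.   0.   0.] rx 0.0
```

Call:
jog_arm --series '[[[0,0,0],[-30,0,0],0],[[0,0,0],[-50,0,0],0],[[0,0,0],[-36,-15,5],-1],[[0,0,0],[0,-35,30],-1],[[0,0,0],[5,-35,40],-1],[[0,0,0],[5,-25,30],-1],[[0,0,0],[10,-9,11],-1],[[0,0,0],[0,0,0],-1]]'

```text
clock: 10.4
eef_pos: [439.9, -241.2, 159.7]
tool_rot: [-2.389, 1.568, 2.32]
force: [-0.3, 0.2, -0.1]
width: 85.2
```

```bash
python3 go.py 441,-240.5,60,0
```

```text
clock 10.4 pos [ 439.9 -241.2  159.7] yaw -0.19 tilt 0.16 q [ 0.1   0.62  0.53  2.03 -0.53  0.63  0.97] w 85.2 F [-0.3  0.2 -0.1]
target 441,-240.5,60,0 now-axes [99.7  1.2 -0.5] target-axes [99.7  1.1 -0.7] rx -0.19
```

Call:
jog_arm --series '[[[0,0,0],[25,1,0],-1],[[0,0,0],[35,0,0],-1],[[0,0,0],[25,0,0],-1],[[0,0,0],[16,0,0],-1],[[0,0,0],[0,0,0],1],[[0,0,0],[0,0,0],1],[[0,0,0],[0,0,0],1],[[0,0,0],[0,0,0],1]]'

```text
clock: 11.4
eef_pos: [442.2, -240.5, 59.5]
tool_rot: [3.112, 1.57, 1.541]
force: [-1.0, 0.5, 6.2]
width: 30.6
```

```bash
python3 go.py 601,-250,200,0 601,-250,64,0
```

```text
clock 11.4 pos [ 442.2 -240.5   59.5] yaw -0.03 tilt 0.06 q [ 0.22  0.78  0.35  2.07 -0.67  0.4   1.1 ] w 30.6 F [-1.   0.5  6.2]
target 601,-250,200,0 now-axes [-140.5  158.8    9.3] target-axes [-140.5  158.8    9.5] rx -0.03
target 601,-250,64,0 now-axes [136.   0.   0.] target-axes [136.   0.   0.] rx 0.0
```

Call:
jog_arm --series '[[[0,0,0],[-20,0,0],1],[[0,0,0],[-45,0,0],1],[[0,0,0],[-45,10,2],1],[[0,0,0],[-30,40,3],1],[[0,0,0],[0,50,3],1],[[0,0,0],[0,40,2],1],[[0,0,0],[0,19,0],1],[[0,0,0],[0,0,0],1]]'

```text
clock: 12.4
eef_pos: [601.8, -249.7, 197.9]
tool_rot: [-2.509, 1.568, 2.205]
force: [-1.0, -0.1, -1.5]
width: 30.6
```

```bash
python3 go.py 601,-250,63.5,0
```

```text
clock 12.4 pos [ 601.8 -249.7  197.9] yaw 0.09 tilt 0.14 q [ 0.02  0.77  0.59  1.58 -0.5   0.95  0.78] w 30.6 F [-1.  -0.1 -1.5]
target 601,-250,63.5,0 now-axes [134.4  -0.6   0.5] target-axes [134.4  -0.8   0.3] rx 0.09
```

Call:
jog_arm --series '[[[0,0,0],[40,-1,0],1],[[0,0,0],[45,0,0],1],[[0,0,0],[32,0,0],1],[[0,0,0],[12,0,0],1],[[0,0,0],[6,0,0],1],[[0,0,0],[0,0,0],1],[[0,0,0],[0,0,0],0],[[0,0,0],[0,0,0],0]]'

```text
clock: 13.4
eef_pos: [600.4, -250.5, 64.3]
tool_rot: [2.97, 1.57, 1.399]
force: [0.2, 0.1, 0.3]
width: 42.5
```

Call:
jog_arm --series '[[[0,0,0],[-30,0,0],0],[[0,0,0],[-50,0,0],0],[[0,0,0],[-50,-20,0],-1],[[0,0,0],[-40,-50,0],-1],[[0,0,0],[0,-50,0],-1],[[0,0,0],[0,-30,0],-1],[[0,0,0],[0,0,0],-1]]'

```text
clock: 14.28
eef_pos: [449.1, -250.8, 233.5]
tool_rot: [-2.799, 1.568, 1.91]
force: [0.3, 0.1, -0.3]
width: 85.2
```

```bash
python3 go.py 599,-175.5,190,92; python3 - <<'E'
from m import *
o=[]
for n in("top","scene"):
    d=get_image(n); P=world(d); print(n); o.append(d["img"])
    X,Y,Z=P[...,0],P[...,1],P[...,2]
    def R(name,m): 
        Q=P[m]
        if len(Q): print(name,len(Q),rect(Q),Q[:,:2].min(0).round(),Q[:,:2].max(0).round())
    R("bar",(Z>95)&(Z<115)&(X>530)&(X<668)&(Y<-150)&(Y>-200))
    R("basket",(Z>14)&(Z<31)&(X>475)&(X<669)&(Y<-30)&(Y>-320))
    m=(Z>50)&(Z<72)&(X>400)&(X<660)&(Y<60)&(Y>-380)
    k,l,s,c=cv2.connectedComponentsWithStats(m.astype(np.uint8))
    for i in range(1,k):
        if s[i,4]>8: R("can",l==i)
save("v2.png",np.hstack([cv2.resize(o[0][140:290,270:450],(400,333)),cv2.resize(o[1][180:330,60:240],(400,333))]))
E
```

```text
clock 14.275 pos [ 449.1 -250.8  233.5] yaw -0.2 tilt 0.16 q [ 0.03  0.54  0.64  1.93 -0.44  0.82  0.9 ] w 85.2 F [ 0.3  0.1 -0.3]
target 599,-175.5,190,92 now-axes [ 43.6 149.7 -75.7] target-axes [ 43.5  70.  152.4] rx -92.2
top
bar 108 [602.1, -174.2, 94.9, 12.7, 3.2] [ 555. -181.] [ 649. -166.]
basket 214 [598.4, -174.9, 146.7, 213.2, 1.7] [ 522. -282.] [669. -66.]
can 17 [642.1, -345.8, 42.0, 7.6, 53.4] [ 633. -365.] [ 657. -331.]
can 74 [621.4, -121.5, 29.2, 30.6, 41.2] [ 607. -137.] [ 637. -106.]
can 74 [595.9, -248.8, 29.4, 30.1, 1.1] [ 581. -264.] [ 611. -234.]
can 73 [555.3, -122.5, 29.0, 29.6, 43.7] [ 539. -139.] [ 571. -107.]
scene
bar 157 [607.1, -176.2, 90.3, 12.3, 1.7] [ 562. -183.] [ 652. -169.]
basket 596 [596.9, -175.6, 145.4, 211.4, 1.2] [ 522. -283.] [669. -68.]
can 112 [434.6, -334.0, 31.8, 29.8, 48.7] [ 418. -349.] [ 452. -318.]
can 129 [556.9, -125.4, 31.8, 31.7, 34.4] [ 541. -140.] [ 574. -109.]
can 152 [624.8, -124.2, 31.3, 31.6, 66.4] [ 608. -139.] [ 640. -108.]
can 168 [598.5, -249.7, 32.5, 32.2, 64.3] [ 579. -267.] [ 614. -234.]
```

View pics/v2.png

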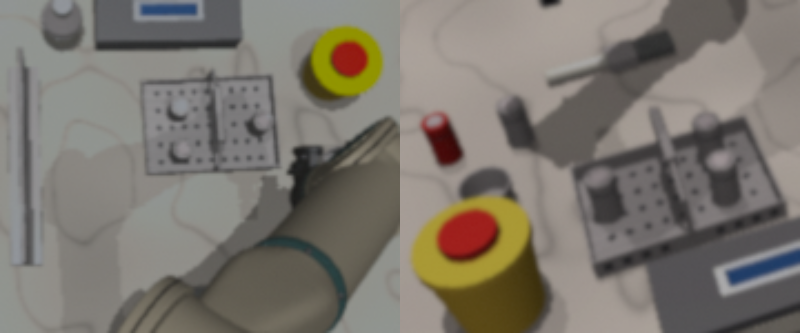

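All three canisters stand in the basket (left crop ~(178,105),(182,150),(260,122)), the basket hasn't moved, and the fourth is in its place at (515,120) in the right crop. Now turn the gripper for the handle.

Call:
jog_arm --series '[[[8,0,0],[0,0,0],-1],[[10.5,0,0],[0,0,0],-1],[[10.5,0,0],[0,0,0],-1],[[10.5,0,0],[0,0,0],-1],[[10.5,0,0],[0,0,0],-1],[[10.5,0,0],[0,0,0],-1],[[10.5,0,0],[0,0,0],-1],[[10.5,0,0],[0,0,0],-1]]'

```text
clock: 15.38
eef_pos: [452.8, -250.4, 232.4]
tool_rot: [-0.82, 1.569, 2.466]
force: [-0.0, -0.4, -0.2]
width: 85.4
```

```bash
python3 go.py 600,-175.5,190,-88.2
```

```text
clock 15.375 pos [ 452.8 -250.4  232.4] yaw -81.72 tilt 0.08 q [-0.19  0.7   1.05  1.93 -0.74  0.97 -0.21] w 85.4 F [-0.  -0.4 -0.2]
target 600,-175.5,190,-88.2 now-axes [  42.3  -52.8 -156.5] target-axes [  42.4  -70.2 -149.5] rx 6.48
```

Call:
jog_arm --series '[[[6.5,0,0],[0,0,0],-1],[[0,0,0],[5,-10,-25],-1],[[0,0,0],[10,-20,-40],-1],[[0,0,0],[10,-20,-40],-1],[[0,0,0],[10,-14,-30],-1],[[0,0,0],[7,-6,-14],-1],[[0,0,0],[0,0,0],-1]]'

```text
clock: 16.25
eef_pos: [598.0, -174.8, 189.5]
tool_rot: [-0.488, 1.568, 2.691]
force: [-0.9, -1.0, -0.5]
width: 85.2
```

```bash
python3 go.py 600,-175.5,102,-88.2
```

```text
clock 16.25 pos [ 598.  -174.8  189.5] yaw -87.89 tilt 0.19 q [-0.3   0.9   1.01  1.68 -0.85  1.08 -0.55] w 85.2 F [-0.9 -1.  -0.5]
target 600,-175.5,102,-88.2 now-axes [87.5  0.9 -2.3] target-axes [87.5  0.8 -2. ] rx 0.31
```

Call:
jog_arm --series '[[[0.3,0,0],[25,1,-2],-1],[[0,0,0],[30,0,0],-1],[[0,0,0],[22,0,0],-1],[[0,0,0],[9,0,0],-1],[[0,0,0],[0,0,0],1],[[0,0,0],[0,0,0],1],[[0,0,0],[0,0,0],1],[[0,0,0],[0,0,0],1]]'

```text
clock: 17.25
eef_pos: [599.9, -176.1, 105.0]
tool_rot: [-1.286, 1.569, 1.885]
force: [-0.1, -0.1, 0.3]
width: 11.8
```

Call:
jog_arm --series '[[[0,0,0],[0,0,0],1],[[0,0,0],[0,0,0],1],[[0,0,0],[-3,0,0],1],[[0,0,0],[-5,0,0],1],[[0,0,0],[-7,0,0],1],[[0,0,0],[-5,0,0],1],[[0,0,0],[0,0,0],1]]'

```text
clock: 18.12
eef_pos: [599.8, -176.3, 125.0]
tool_rot: [-1.198, 1.569, 1.973]
force: [0.1, -0.1, -7.0]
width: 10.8
```

```bash
python3 go.py 600,-175.5,300,-88.2 550,118,300,-88.2 490,336,300,-14.2; python3 - <<'E'
from m import *
o=[]
for n in("top","scene"):
    d=get_image(n); o.append(d["img"])
save("v3.png",np.hstack([cv2.resize(o[0][140:290,270:450],(400,333)),cv2.resize(o[1][180:330,60:240],(400,333))]))
E
```

```text
clock 18.125 pos [ 599.8 -176.3  125. ] yaw -88.32 tilt 0.09 q [-0.26  0.97  0.94  1.72 -0.94  0.98 -0.49] w 10.8 F [ 0.1 -0.1 -7. ]
target 600,-175.5,300,-88.2 now-axes [-1.75e+02 -1.00e+00 -1.00e-01] target-axes [-175.    -0.8   -0.2] rx -0.12
target 550,118,300,-88.2 now-axes [   0.  -294.9   40.8] target-axes [  -0.  -294.9   40.8] rx 0.0
target 490,336,300,-14.2 now-axes [   0.  -219.8   53.1] target-axes [  -0.  -111.6 -196.6] rx -74.0
```

View pics/v3.png

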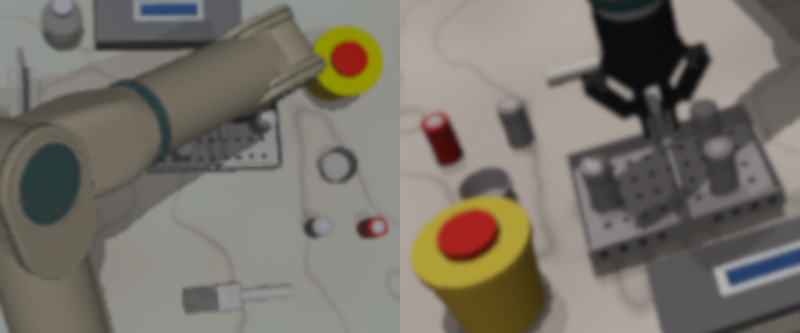

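Call:
jog_arm --series '[[[0,0,0],[-8,0,0],1],[[0,0,0],[-17,0,0],1],[[0,0,0],[-25,0,0],1],[[0,0,0],[-30,0,0],1],[[0,0,0],[-30,0,0],1],[[0,0,0],[-30,0,0],1],[[0,0,0],[-22,0,0],1],[[0,0,0],[-13,0,0],1]]'

```text
clock: 19.23
eef_pos: [599.8, -177.1, 301.8]
tool_rot: [-2.385, 1.57, 0.785]
force: [-0.8, -1.0, -5.9]
width: 10.7
```

```bash
python3 go.py 550,118,300,-88.2 490,336,300,-14.2; python3 - <<'E'
from h import *
d=get_image("scene"); save("s4.png",d["img"][60:360,40:460])
E
```

```text
clock 19.225 pos [ 599.8 -177.1  301.8] yaw -88.36 tilt 0.07 q [-0.33  0.79  1.11  1.55 -0.73  1.27 -0.65] w 10.7 F [-0.8 -1.  -5.9]
target 550,118,300,-88.2 now-axes [   2.1 -296.4   41.4] target-axes [   1.8 -296.6   40.5] rx -0.16
target 490,336,300,-14.2 now-axes [   0.  -219.8   53.1] target-axes [  -0.  -111.6 -196.6] rx -74.0
```

View pics/s4.png

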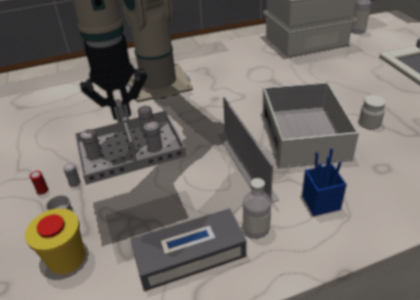

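```bash
python3 - <<'E'
import numpy as np
# via points in s, smooth time profile, 32 rows
n=32; t=np.linspace(0,1,n+1); s=10*t**3-15*t**4+6*t**5
k=[0,.55,1]; X=np.interp(s,k,[599.8,540,490]);Y=np.interp(s,k,[-177.1,110,336]);A=np.interp(s,[0,1],[-88.4,-14.2])
for i in range(n):
    a=np.radians(A[i]); d=np.array([X[i+1]-X[i],Y[i+1]-Y[i]])
    print(i,round(-(A[i+1]-A[i]),1),round(d@[np.cos(a),np.sin(a)],0),round(d@[np.sin(a),-np.cos(a)],0),end=" | ")
E
```

```text
0 -0.0 -0.0 0.0 | 1 -0.1 -1.0 0.0 | 2 -0.4 -3.0 0.0 | 3 -0.7 -5.0 1.0 | 4 -1.0 -7.0 1.0 | 5 -1.4 -10.0 1.0 | 6 -1.8 -13.0 1.0 | 7 -2.2 -16.0 1.0 | 8 -2.6 -19.0 1.0 | 9 -3.0 -22.0 -0.0 | 10 -3.4 -24.0 -1.0 | 11 -3.7 -26.0 -3.0 | 12 -3.9 -28.0 -5.0 | 13 -4.1 -29.0 -7.0 | 14 -4.3 -29.0 -10.0 | 15 -4.3 -29.0 -12.0 | 16 -4.3 -28.0 -14.0 | 17 -4.3 -25.0 -15.0 | 18 -4.1 -24.0 -16.0 | 19 -3.9 -21.0 -17.0 | 20 -3.7 -19.0 -17.0 | 21 -3.4 -16.0 -17.0 | 22 -3.0 -14.0 -16.0 | 23 -2.6 -11.0 -15.0 | 24 -2.2 -9.0 -13.0 | 25 -1.8 -7.0 -11.0 | 26 -1.4 -5.0 -8.0 | 27 -1.0 -3.0 -6.0 | 28 -0.7 -2.0 -4.0 | 29 -0.4 -1.0 -2.0 | 30 -0.1 -0.0 -1.0 | 31 -0.0 -0.0 -0.0 |
```

Call:
jog_arm --series '[[[-0.5,0,0],[0,-4,0],1],[[-0.7,0,0],[0,-5,1],1],[[-1,0,0],[0,-7,1],1],[[-1.4,0,0],[0,-10,1],1],[[-1.8,0,0],[0,-13,1],1],[[-2.2,0,0],[0,-16,1],1],[[-2.6,0,0],[0,-19,1],1],[[-3,0,0],[0,-22,0],1]]'

```text
clock: 20.27
eef_pos: [581.4, -80.5, 299.7]
tool_rot: [-1.257, 1.568, 2.148]
force: [0.4, -0.9, -6.5]
width: 11.0
```

Call:
jog_arm --series '[[[-3.4,0,0],[0,-24,-1],1],[[-3.7,0,0],[0,-26,-3],1],[[-3.9,0,0],[0,-28,-5],1],[[-4.1,0,0],[0,-29,-7],1]]'

```text
clock: 20.78
eef_pos: [558.4, 26.0, 300.1]
tool_rot: [-1.593, 1.568, 2.077]
force: [0.7, -0.4, -5.7]
width: 10.7
```

```bash
python3 go.py 490,336,300,-14.2
```

```text
clock 20.775 pos [558.4  26.  300.1] yaw -59.77 tilt 0.16 q [-0.72  0.66  1.07  1.74 -0.63  1.14 -0.5 ] w 10.7 F [ 0.7 -0.4 -5.7]
target 490,336,300,-14.2 now-axes [   0.9 -302.3  -97. ] target-axes [ 1.000e-01 -1.424e+02 -2.838e+02] rx -45.57
```

Call:
jog_arm --series '[[[-4.3,0,0],[0,-29,-10],1],[[-4.3,0,0],[0,-29,-12],1],[[-4.3,0,0],[0,-28,-14],1],[[-4.3,0,0],[0,-25,-15],1],[[-4.1,0,0],[0,-24,-16],1],[[-3.9,0,0],[0,-21,-17],1],[[-3.7,0,0],[0,-19,-17],1],[[-3.4,0,0],[0,-16,-17],1]]'

```text
clock: 21.78
eef_pos: [510.3, 247.9, 300.5]
tool_rot: [-2.022, 1.568, 2.211]
force: [0.1, -0.1, -6.5]
width: 10.9
```

Call:
jog_arm --series '[[[-3,0,0],[0,-14,-16],1],[[-2.6,0,0],[0,-11,-15],1],[[-2.2,0,0],[0,-9,-13],1],[[-1.8,0,0],[0,-7,-11],1],[[-1.4,0,0],[0,-5,-8],1],[[-1,0,0],[0,-3,-5],1],[[-0.5,0,0],[0,-2,-2],1],[[0,0,0],[0,0,0],1]]'

```text
clock: 22.78
eef_pos: [491.0, 330.3, 300.6]
tool_rot: [-2.147, 1.569, 2.299]
force: [-0.0, -0.2, -6.3]
width: 10.6
```

```bash
python3 go.py 490,336,300,-14.2
```

```text
clock 22.775 pos [491.  330.3 300.6] yaw -15.24 tilt 0.13 q [-1.16  0.64  0.89  1.65 -0.54  1.12 -0.39] w 10.6 F [-0.  -0.2 -6.3]
target 490,336,300,-14.2 now-axes [ 0.6 -2.4 -5.3] target-axes [ 0.6 -2.3 -5.3] rx -1.04
```

Call:
jog_arm --series '[[[-1,0,0],[10,-2,-5],1],[[0,0,0],[18,0,0],1],[[0,0,0],[14,0,0],1],[[0,0,0],[6,0,0],1],[[0,0,0],[2,0,0],1],[[0,0,0],[0,0,0],1],[[0,0,0],[0,0,0],1],[[0,0,0],[0,0,0],1]]'

```text
clock: 23.78
eef_pos: [490.5, 336.1, 251.0]
tool_rot: [-2.533, 1.568, 1.931]
force: [0.5, 0.1, -5.9]
width: 11.0
```

```bash
python3 go.py 490,336,225,-14.2; python3 - <<'E'
from m import *
d=get_image("scene"); P=world(d); X,Y,Z=P[...,0],P[...,1],P[...,2]; save("s5.png",cv2.resize(d["img"][100:300,240:460],(660,600)))
def R(n,m):
    Q=P[m]; print(n,len(Q),rect(Q),np.round(np.percentile(Q[:,2],[2,50,98]),1))
w=(abs(X-490)<160)&(abs(Y-336)<140)
R("basket z145-180",w&(Z>146)&(Z<180)); R("bathrim",(Z>90)&(Z<110)&(X>250)&(X<637)&(Y<520)&(Y>195))
# rim plane fit
m=w&(Z>160)&(Z<180); A=np.c_[X[m],Y[m],np.ones(m.sum())]; print(m.sum())
for i in(0,):
    for lo,hi in((205,225),): R("cans",w&(Z>lo)&(Z<hi))
d=get_image("top"); P=world(d); X,Y,Z=P[...,0],P[...,1],P[...,2]
w=(abs(X-490)<160)&(abs(Y-336)<140)
R("top basket",w&(Z>146)&(Z<180)); R("top bath",(Z>90)&(Z<110)&(X>250)&(X<637)&(Y<520)&(Y>195))
E
```

```text
clock 23.775 pos [490.5 336.1 251. ] yaw -14.22 tilt 0.14 q [-1.14  0.69  0.84  1.7  -0.59  1.02 -0.34] w 11.0 F [ 0.5  0.1 -5.9]
target 490,336,225,-14.2 now-axes [26.  -0.4  0.2] target-axes [26.  -0.4  0.2] rx -0.02
basket z145-180 2359 [491.5, 336.4, 153.2, 216.8, 75.9] [147.8 152.8 176.6]
bathrim 570 [491.3, 335.2, 214.2, 276.4, 75.7] [ 90.4  98.6 102.8]
857
cans 158 [488.6, 320.4, 141.3, 133.8, 35.6] [205.9 210.1 224.5]
top basket 1771 [489.8, 335.0, 148.3, 214.0, 77.5] [146.4 150.7 175.5]
top bath 426 [488.1, 335.3, 209.2, 274.2, 76.5] [ 91.2 100.1 106.2]
```

View pics/s5.png

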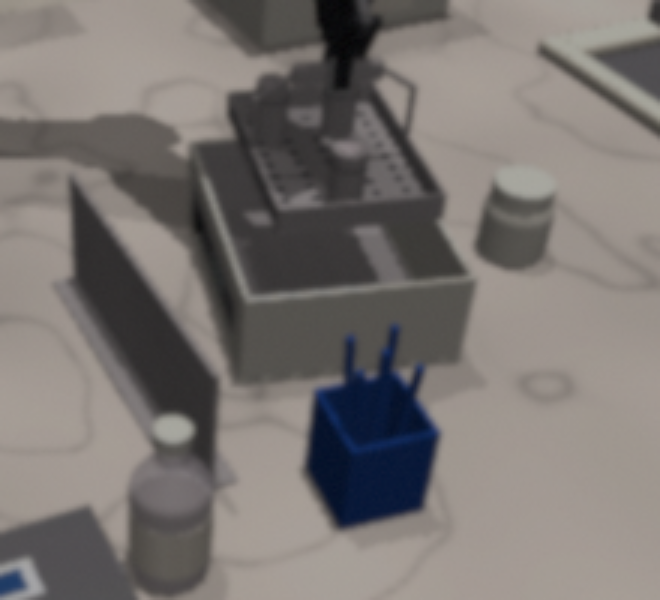

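Basket (crop ~(340,150)) hangs level and centred over the bath with its canisters in place; cameras agree to 1–2 mm. Lower 26 mm.

Call:
jog_arm --series '[[[0,0,0],[4,0,0],1],[[0,0,0],[8,0,0],1],[[0,0,0],[8,0,0],1],[[0,0,0],[4,0,0],1],[[0,0,0],[2,0,0],1],[[0,0,0],[0,0,0],1],[[0,0,0],[0,0,0],1],[[0,0,0],[0,0,0],1]]'

```text
clock: 24.88
eef_pos: [490.3, 336.1, 224.8]
tool_rot: [-2.409, 1.568, 2.056]
force: [-0.3, 0.2, -6.3]
width: 10.6
```

```bash
python3 go.py 490,336,225,-14.2; python3 - <<'E'
from m import *
for n in("scene","top"):
    d=get_image(n); P=world(d); X,Y,Z=P[...,0],P[...,1],P[...,2]
    if n=="scene": save("s6.png",cv2.resize(d["img"][100:300,240:460],(550,500)))
    w=(abs(X-490)<110)&(abs(Y-336)<110)
    def R(nm,m):
        Q=P[m]
        if len(Q): print(n,nm,len(Q),rect(Q),np.round(np.percentile(Q[:,2],[2,50,98]),1))
    R("basket",w&(Z>117)&(Z<155)); m=w&(Z>115)&(Z<132)
    A=np.c_[X[m]-490,Y[m]-336,np.ones(m.sum())]; print("floor plane",np.linalg.lstsq(A,Z[m],rcond=None)[0].round(3))
    R("can4",(Z>50)&(Z<68)&(abs(X-434)<40)&(abs(Y+333)<40))
E
```

```text
clock 24.875 pos [490.3 336.1 224.8] yaw -14.22 tilt 0.14 q [-1.12  0.72  0.82  1.73 -0.62  0.97 -0.31] w 10.6 F [-0.3  0.2 -6.3]
target 490,336,225,-14.2 now-axes [-0.2 -0.3  0.2] target-axes [-0.2 -0.3  0.2] rx -0.02
scene basket 2147 [491.3, 336.4, 154.5, 215.4, 76.0] [121.2 125.5 151.3]
floor plane [1.0000e-03 3.0000e-03 1.2448e+02]
scene can4 111 [435.3, -334.3, 31.2, 32.5, 64.1] [50.9 60.1 63.4]
top basket 1760 [489.6, 333.9, 146.2, 211.4, 77.3] [118.6 124.4 148.8]
floor plane [-3.00000e-03 -2.00000e-03  1.23857e+02]
top can4 66 [433.2, -332.3, 29.0, 28.5, 57.8] [51.2 60.9 66.4]
```

View pics/s6.png

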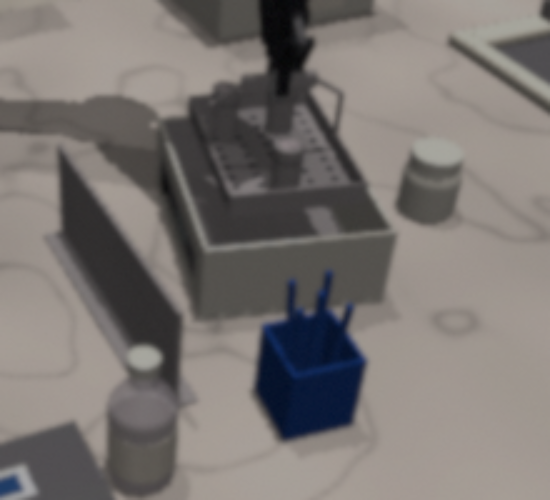

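Picture 8 shows the basket (~(275,150)) level over the bath opening. Its floor reads 124 mm, so the underside is at about 121 mm, 21 mm above the rim.

```bash
python3 -c "
from cell import *
print(finish_job())"
```

```text
the job is handed in; nothing more can be done
None
```

I put three canisters standing in the basket and left the fourth, the one nearest the red decoy, where it was. I then carried the basket over the splash guard, its underside about 195 mm up by the arm's reading. I handed the job in at about 25 s with the arm holding it over the bath; no verdict is reported.

Last checks before handing in:
- **Height and level:** the underside was about 21 mm above the rim and the floor was level within 0.004 rad.
- **Position:** the basket was centred within about 2 mm and square within about 0.02 rad. The two cameras differ by up to 2.5 mm in position and 1.3° in angle.
- **Grip:** the fingers were closed to 10.6 mm on the handle and the force reading was steady at about 6 N.
- **Fourth canister:** it was within 1–2 mm of its start.

No check failed. I checked the other objects only by eye in the pictures and saw none moved. The one oddity was an unexplained upward force of 5–6 N each time the fingers closed on a canister. I also gripped the first canister about 5 mm higher than planned, because joint 6 was near its range limit.

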